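Switch the bench tester off and rock the plug-in relay out of its tight socket

TASK

On the bench tester, turn the selector knob back until its pointer is at the ring mark (off), and leave it there. Then work the tightly fitting plug-in relay out of its socket by rocking it side to side, towards the knob and away from it, a few times with only a light pull, so that the socket itself is not pulled up off the tester. Finish while holding the relay still and upright, just clear above its socket (about a finger's breadth), and leave the other things on the bench alone.

Things in the scene. Friction and masses are not known exactly. Their poses are not given: they have to be found in the camera images.
- tester: Bench tester: flat grey case 170 x 270 x 50 mm (its x, y, z), fixed to the bench. Origin: centre of its underside, on the bench; x away from the robot, y to the left, z up. The selector's axis stands at x = 0, y = +72 mm; the socket with the relay is centred at x = 0, y = -60 mm.
- selector (a joint): Knob angle, rad, growing clockwise seen from above. Clicks at 0, 0.4, 0.8, 1.2, 1.6; up to 0.1 Nm to pass one, then it falls into the nearest. Off (ring mark) is 0.4, the others have plain ticks; it starts at 0.8, 1.2 or 1.6. At 0 the pointer (white line on one half of the bar and down that end) points along the tester's -x; at angle a it has turned clockwise by a from there.
- selector_grip (a point): On the knob's axis, at the height to grip, 87 mm above the bench. The knob is a black bar grip 14 mm thick, 42 mm long and 32 mm tall (top 94 mm above the bench) on a 44 mm disc whose top is 64 mm above the bench. The point's x axis lies along the bar, -x on the pointer's side; it turns with the knob.
- relay: Plug-in relay, about 120 g: grey housing 32 x 36 x 44 mm (x, y, z) over a brass foot 14 x 22 mm, 22 mm tall. Origin: centre of the foot's underside; z up; axes parallel to the tester's when plugged in. The housing spans 22 to 66 mm above the origin. Plugged in, the origin is 54 mm above the bench and 6 mm are open between housing and socket.
- relay_mid (a point): Centre of the relay's housing, 44 mm above its origin. Rock the housing along the tester's y, 0.1 to 0.15 rad each way; the foot has 5 mm of room at either end, and its lower corners pivot on the socket floor at first. It then creeps up with a light pull, 1 mm or so a swing. A lean counts from 0.05 rad, with the foot still in the jaws.
- socket_mouth (a point): Centre of the socket's mouth, on its top, 70 mm above the bench. The socket is a black block 52 x 64 x 20 mm (x, y, z) with an opening 28 x 32 mm, 16 mm deep. In it two brass spring jaws press on the foot's -x and +x faces with 34 N each: a straight pull takes 35 N or more. They let go once the foot has risen 10 mm; it leaves the socket at 16 mm.
- socket (a joint): How far the socket has been pulled up off the tester's top, m: 0 is seated. Springs hold it down with 22 N, and 2 N more for each mm; it must never come up 3 mm, and settles back when let go.
- screwdriver: Screwdriver lying on the bench on the tester's left (+y) side, along the tester's x, a bystander.
- oil_jar: Small jar, 44 mm wide, 55 mm tall, standing to the right (-y) of the tester, a bystander. Origin: centre of its underside.
- collar: Steel collar 40 mm wide, 16 mm tall, lying to the right (-y) of the tester, a bystander. Origin: centre of its underside.
Mind the look-alikes: they are no part of the job. Leave any blue look-alike of the relay alone.

How it is judged:
On the way, in this order (a step that is already met when the one before it is completed fails the run):
1. the selector rests at off, the relay still plugged in (value of joint selector between 0.28 and 0.52 rad and z of relay in the frame of tester below 0.064 m), for 0.2 s.
2. the relay is leaned towards the knob, its foot still in the jaws (all of step 1 and angle between relay's own y axis and vertical above 1.6208 rad), for 0.02 s.
3. the relay is leaned away from the knob, its foot still in the jaws (all of step 1 and angle between relay's own y axis and vertical below 1.5208 rad), for 0.02 s.
At the end, for the whole second after the job is handed in: Selector within 0.12 rad of off (0.4). The gripper holds the relay (over 2 N), still (under 20 mm/s), within 0.17 rad of upright, its underside 72 to 110 mm above the bench (2 to 40 mm over the socket), within 25 mm of the socket's centre from above, touching nothing else; socket under 1 mm up (value of joint selector between 0.28 and 0.52 rad and z of relay in the frame of tester between 0.072 and 0.11 m and horizontal distance between relay and socket_mouth below 0.025 m and angle between relay's own z axis and vertical below 0.17 rad and contact force between the fingers and relay above 2 N and contact force between relay and tester below 0.05 N and linear speed of relay below 0.02 m/s and value of joint socket below 0.001 m); the arm keeps its last pose, push and grip.
It fails at once if the relay is pulled up with the selector not at off (z of relay in the frame of tester above 0.06 m and not (value of joint selector between 0.28 and 0.52 rad)).
It fails at once if the socket is pulled up 3 mm off the tester (value of joint socket above 0.003 m).
It fails at once if the screwdriver is moved over 30 mm (distance of screwdriver from where it was at the start of the episode above 0.03 m).
It fails at once if the oil jar is moved over 30 mm (distance of oil_jar from where it was at the start of the episode above 0.03 m).
It fails at once if the collar is moved over 30 mm (distance of collar from where it was at the start of the episode above 0.03 m).
It also fails if it takes over 61 s, if anything falls off the work surface, if the arm or the gripper's body presses on something with over 40 N, if the wrist force passes 120 N, or if a joint passes its speed limit or range.

ROBOT

A 6-joint arm with a two-finger parallel gripper is mounted at the origin on the work surface. World frame = base frame: x ahead of the robot, y to its left, z up, the work surface at z = 0. Lengths are in m, angles in rad, forces in N, time in s.
With the tool pointing down it reaches from about 0.25 to 0.725 m from the base axis. Payload 4 kg.
Tool frame: the origin (TCP) lies at the very end of the fingers, on their centre line; the grasp point (between the pads) lies 19 mm behind it; z points along the fingers, y is the line along which they close (so a half turn about z gives the same grasp; the last joint's range is limited). The gripper opens to 85 mm and grips with 20 to 120 N. Pads are 22 mm wide; open, the fingers measure 114 mm over their backs; the gripper's body (76 mm by 85 mm) begins 54 mm behind the grasp point. The pads swing forward as they close: fully open they stand 13 mm farther back than shut.
Start: joints at [1.2, 0.241, 0.005, 1.335, 0, 1.571], TCP at [0.181, 0.466, 0.231] pointing down, gripper open.
Joint ranges: [-2.72, 2.72], [-1.05, 1.87], [-1.09, 1.28], [-1.99, 2.15], [-1.42, 1.44], [-3.14, 3.14]. Speed limits (rad/s): [2.79, 2.79, 3.14, 3.14, 3.14, 3.14].

INTERFACE

Orientations are given as a unit quaternion [x, y, z, w].
In Python, from workcell import telemetry, vision, workorder gives the robot as it stands.
- The arm moves only by the shell command python3 -m inch 'ROWS'. ROWS is JSON, a list of rows, each a list of 3 entries, a list of its own where there are three numbers: the turn, a rotation vector about the tool's x, y, z scaled (see below), then the shift along the tool's x, y, z scaled (see below), then the closure, from -1 (fully open) to 1 (shut). A call has 1 to 10 rows; each row shifts and turns the commanded pose from where the row before left it, along the tool's axes as they then stand; what a row does not reach is not made up. The controller multiplies each number of a shift by 0.3 m and each number of a turn by 360 degrees. A row lasts 1/12 s, in which the tool goes at most 41.7 mm and 7.16 degrees, less where a joint would pass 70% of its speed; a pose out of reach is approached as far as the arm can. A call with a number of a shift or a turn outside -1 to 1 is refused whole. A call with a gripper value outside its range is refused whole. The fingers move at their own pace and stop on an object; the grip force is fixed at half the most. Time passes only in rows, so rows that do not move let the fingers close. It gives the time, the measured TCP pose, the force, the opening and the grip force at its end, in the units of the state.
- telemetry.get_obs(): the state, without advancing time (a new reading comes with each control period).
- vision.camera(name): name is "scene" or "top"; returns a dict with "img" (384x512x3 uint8, red, green, blue), "fov_y" (degrees; the focal length in pixels is half the picture's height over the tangent of half this angle, whatever the lens; pixels are square), "cx", "cy" (the principal point, pixels), "pose" (4x4, takes a point from camera to world coordinates). Camera axes: x right, y up, looking along -z (the intrinsics and any distortion apply to the point x, -y, -z); pixel columns grow to the right and rows downward; lengths in m; the calibration is good to about 2 mm. A picture is of the moment at which its call begins. There is no depth.
- workorder.job_done(): hands the job in; it is judged then, once.
The state is a dict: "clock": time; "joint_pos": joint angles; "joint_vel": joint speeds; "tau": joint torques, N m; "eef_pos": TCP position; "tool_rot": TCP orientation; "ft_force": force on the tool from outside, world axes, zero at the start; "ft_torque": the same for the moment, N m; "grip_width": finger opening in m; "grasp_force": force on a finger pad.
Only numpy, scipy, OpenCV 4.12 (cv2) and the standard library are available. Lean on these libraries where they do the work, as an engineer would, in place of code of your own. Each camera call takes 0.05 s, during which the arm holds its last target. There are 200 camera calls.

## Working session

There is one attempt and no reset: what is moved stays moved. The work goes in short steps, Python scripts to look and compute and a shell command to move; the robot and the scene stay as the last step left them, time stands still between calls to the robot, and variables do not carry over. Pictures are saved under pics/ and viewed, at most 10 in all, crops included, and the job is handed in when it is done.

```bash
ls; mkdir -p pics
python3 - <<'E'
from workcell import telemetry, vision
import cv2
print(telemetry.get_obs())
for n in("scene","top"):
    c=vision.camera(n); cv2.imwrite(f"pics/{n}0.png",c["img"][:,:,::-1])
    print({k:v for k,v in c.items() if k!="img"})
E
```

```text
pics
{'clock': 0.0, 'joint_pos': array([1.19998872e+00, 2.41422341e-01, 3.73151446e-03, 1.33519192e+00,
       1.64323346e-05, 1.57082528e+00]), 'joint_vel': array([ 1.22890835e-03,  8.73434890e-04,  9.52362065e-05, -2.44393833e-04,
        5.36896555e-04,  1.64201840e-03]), 'tau': array([ 7.15710630e-04, -3.72317469e+01,  2.52407813e+01,  1.69026526e-02,
        1.24384142e-04, -1.34301562e-06]), 'eef_pos': array([0.18095275, 0.46543613, 0.23041106]), 'tool_rot': array([ 1.84357571e-01,  9.82858687e-01, -1.02381943e-03, -2.00369399e-04]), 'ft_force': array([-0.83107291, -0.08233419,  0.2985462 ]), 'ft_torque': array([ 0.05599344, -0.00575568, -0.01366788]), 'grasp_force': 0.0, 'grip_width': 0.0851561430207155}
{'fov_y': 42.668706735586085, 'cx': 247.09213191227386, 'cy': 197.7656986893302, 'pose': array([[ 0.64811889, -0.60566212,  0.46164412,  1.00341166],
       [ 0.7614267 ,  0.50496344, -0.40649884, -0.3559783 ],
       [ 0.01308755,  0.61496774,  0.78844365,  0.85937397],
       [ 0.        ,  0.        ,  0.        ,  1.        ]])}
{'fov_y': 46.40446874130858, 'cx': 259.53415909622026, 'cy': 195.35348702827156, 'pose': array([[-0.02569521,  0.99010526, -0.13795409,  0.41256907],
       [-0.99962847, -0.02670356, -0.00546314,  0.04774672],
       [-0.00909295,  0.13776246,  0.99042356,  1.1725848 ],
       [ 0.        ,  0.        ,  0.        ,  1.        ]])}
```

View pics/scene0.png

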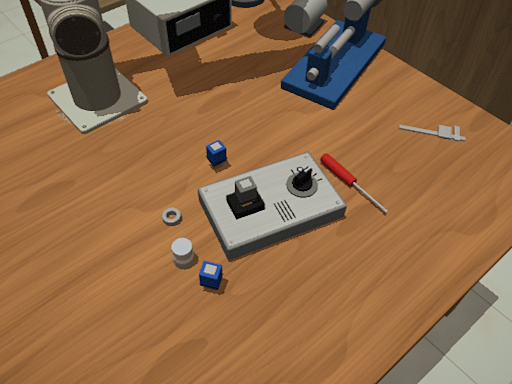

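View pics/top0.png

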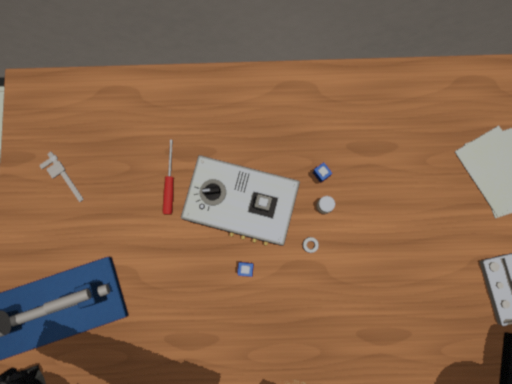

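The relay candidates are the grey housing on the tester (scene 246,186; top 263,202) and two blue look-alikes (scene 216,153 and 211,273; top 322,172 and 246,269). The grey one in the black socket fits the description. I'll confirm it in a crop and measure.

```bash
cat > h.py <<'E'
import numpy as np, cv2
from workcell import telemetry, vision
from scipy.spatial.transform import Rotation as R
def cam(n):
    c=vision.camera(n); c["f"]=c["img"].shape[0]/2/np.tan(np.radians(c["fov_y"]/2)); return c
def ray(c,u,v):
    d=np.array([(u-c["cx"])/c["f"],-(v-c["cy"])/c["f"],-1.]); P=c["pose"]; return P[:3,3],P[:3,:3]@d
def onz(c,u,v,z):
    o,d=ray(c,u,v); return o+d*(z-o[2])/d[2]
def tri(c1,p1,c2,p2):
    o1,d1=ray(c1,*p1);o2,d2=ray(c2,*p2)
    s=np.linalg.lstsq(np.c_[d1,-d2],o2-o1,rcond=None)[0]
    a,b=o1+d1*s[0],o2+d2*s[1]; return (a+b)/2,np.linalg.norm(a-b)
def proj(c,p):
    q=c["pose"][:3,:3].T@(np.asarray(p)-c["pose"][:3,3]); return c["cx"]+c["f"]*q[0]/-q[2],c["cy"]-c["f"]*q[1]/-q[2]
E
python3 - <<'E'
from h import *
t,s=cam("top"),cam("scene")
a=t["img"][150:250,175:305]; b=s["img"][145:260,190:355]
A=cv2.resize(a,None,fx=4.6,fy=4.6,interpolation=cv2.INTER_CUBIC)[:, :598]
B=cv2.resize(b,None,fx=4,fy=4,interpolation=cv2.INTER_CUBIC)
cv2.imwrite("pics/ctop.png",A[:,:,::-1]); cv2.imwrite("pics/csc.png",B[:,:,::-1])
for c,box in((t,(150,250,175,305)),(s,(145,260,190,355))):
    im=c["img"].astype(int); m=((im.max(2)-im.min(2)<40)&(im.min(2)>120)).astype(np.uint8)
    M=np.zeros_like(m); M[box[0]:box[1],box[2]:box[3]]=m[box[0]:box[1],box[2]:box[3]]
    M=cv2.morphologyEx(M,cv2.MORPH_OPEN,np.ones((3,3)))
    k=max(cv2.findContours(M,0,2)[0],key=cv2.contourArea)
    hull=cv2.convexHull(k)[:,0].astype(float)
    w=np.array([onz(c,u,v,.05)[:2] for u,v in hull],np.float32)
    r=cv2.minAreaRect(w); print(cv2.contourArea(k),r)
    print(cv2.boxPoints(r))
E
```

```text
6580.0 ((0.5605916380882263, 0.10327450931072235), (0.264853835105896, 0.16495130956172943), 73.83003234863281)
[[ 0.44449946 -0.00094512]
 [ 0.6029253  -0.04688203]
 [ 0.6766838   0.20749414]
 [ 0.518258    0.25343105]]
7732.5 ((0.5583549737930298, 0.10200312733650208), (0.26510295271873474, 0.16596464812755585), 73.80049133300781)
[[ 0.4416878  -0.00213489]
 [ 0.60106295 -0.04843619]
 [ 0.6750221   0.20614114]
 [ 0.515647    0.25244245]]
```

View pics/ctop.png

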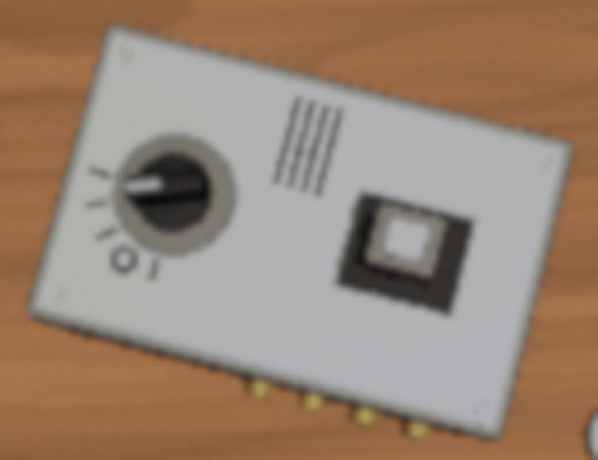

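View pics/csc.png

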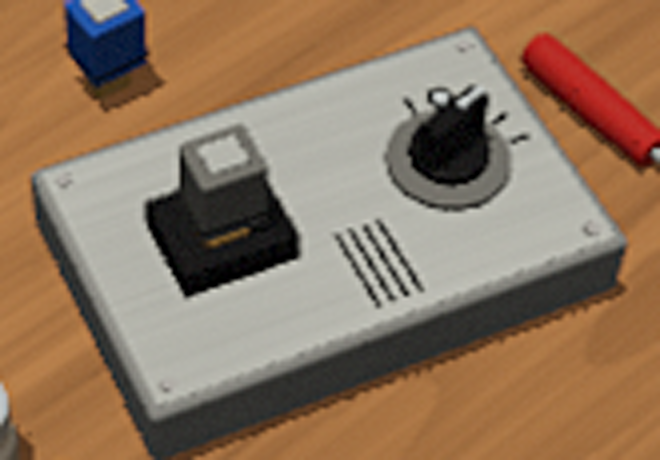

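The crops confirm it: the grey relay (top crop 405,240, white label) sits in the black socket on the tester. The knob pointer (top crop 145,186) is at roughly the 1.2 or 1.6 tick, and the ring is at 123,260. Next I triangulate the label and the pointer.

Run:
```python
from h import *
t,s=cam("top"),cam("scene")
# tester frame (mean of two views)
C=np.array([.5595,.1026]); yaw=np.radians(73.815-90); ex=np.array([np.cos(yaw),np.sin(yaw)]); ey=np.array([-ex[1],ex[0]])
loc=lambda p:np.array([(p[:2]-C)@ex,(p[:2]-C)@ey,p[2] if len(p)>2 else 0])*1000
W=lambda x,y,z:np.r_[C+ex*x+ey*y,z]
print("yaw",yaw,"knob",W(0,.072,.087),"relay",W(0,-.060,.098))
def blob(c,p,thr,r=9):
    u,v=map(int,map(round,p)); im=c["img"][v-r:v+r+1,u-r:u+r+1].astype(int)
    g=im.min(2)
    m=(g>thr).astype(np.uint8); n,l,st,ce=cv2.connectedComponentsWithStats(m)
    d=[(np.hypot(*(ce[i]-r)),i) for i in range(1,n) if st[i,4]>=4]
    return [(ce[i]+[u-r,v-r],st[i,4]) for _,i in sorted(d)]
p=W(0,-.060,.120); 
L={}
for n,c in(("top",t),("scene",s)):
    b=blob(c,proj(c,p),200); print(n,proj(c,p),b[:2]); L[n]=b[0][0]
q,e=tri(t,L["top"],s,L["scene"]); print("label",q,e,loc(q))
# pointer: white pixels around knob in each view
k=W(0,.072,.094)
for n,c in(("top",t),("scene",s)):
    u,v=proj(c,k); print(n,"knob px",u,v)
    r=9;im=c["img"][int(v)-r:int(v)+r,int(u)-r:int(u)+r].min(2); print(np.array2string(im,max_line_width=150))
```

```text
yaw -0.28248153943528226 knob [0.57956926 0.1717464  0.087     ] relay [0.54277562 0.044978   0.098     ]
top (np.float64(263.3327335524136), np.float64(202.11782627197292)) []Traceback (most recent call last):
  File "<stdin>", line 17, in <module>
IndexError: list index out of range
```

```bash
cat >> h.py <<'E'
C=np.array([.5595,.1026]); yaw=np.radians(73.815-90); ex=np.array([np.cos(yaw),np.sin(yaw)]); ey=np.array([-ex[1],ex[0]])
loc=lambda p:np.array([(p[:2]-C)@ex,(p[:2]-C)@ey,p[2]])*1000
W=lambda x,y,z:np.r_[C+ex*x+ey*y,z]
E
python3 - <<'E'
from h import *
t,s=cam("top"),cam("scene")
for nm,P in(("relay",W(0,-.06,.12)),("knob",W(0,.072,.094))):
  for n,c in(("top",t),("scene",s)):
    u,v=proj(c,P); r=10;u0,v0=int(u)-r,int(v)-r
    print(nm,n,round(u,1),round(v,1),"origin",u0,v0); print(np.array2string(c["img"][v0:v0+2*r,u0:u0+2*r].min(2),max_line_width=150))
E
```

```text
relay top 263.3 202.1 origin 253 192
[[119  93  99 107 118 138 154 160 163 168 172 174 175 175 176 176 176 176 176 176]
 [ 82  53  51  56  68  89 103 113 127 142 155 160 166 169 172 174 175 175 176 176]
 [ 65  45  44  48  61  80  82  86  92  94 104 118 136 145 155 161 166 169 173 174]
 [ 56  44  42  51  77 101 107 106 106  92  83  87  97  97 104 117 136 145 155 161]
 [ 49  38  34  57  90 108 114 118 120 114 110 109 106  93  83  86  97  98 103 116]
 [ 43  31  26  58  97 110 120 139 145 140 131 124 121 116 111 108 106  92  77  69]
 [ 39  26  30  64 102 114 133 163 170 167 159 150 147 142 133 120 114 109  93  63]
 [ 35  25  40  80 107 119 145 170 175 175 173 172 170 169 158 133 117 111  90  60]
 [ 30  25  52  94 111 126 156 172 176 176 176 175 176 175 166 138 120 110  80  54]
 [ 28  26  58 100 114 131 160 173 176 176 176 176 176 174 162 133 117 106  70  49]
 [ 28  31  67 104 116 136 166 175 176 176 177 176 176 172 154 128 115  99  63  47]
 [ 31  43  81 107 115 135 165 174 175 176 176 176 176 167 137 118 111  86  56  46]
 [ 29  56  96 111 117 131 154 162 168 172 175 175 174 162 130 116 1
[... 4993 characters left out ...]
20  19  11   4   4   1   0  97 165]
 [ 99 104 110 100  66  24  18  20  27  24  26  20  18  16   0   4   2   0 125 185]
 [108 100  75  57  30  21  19  24  21  29  20  12  15  11   0   1   0   2 116 144]
 [106  78  23  23  18  22  22  25  24  20  16  12   7   4   7   6   0   8  87 118]
 [ 96  30   3   1  16  22  27  29  22   8   0   0   1   4   0   6   2  13  81 116]
 [ 52  15   8   5   9  14  21  17  18   0   7   8   2   4   5  11   0   8  53  93]
 [ 13  13   6   3   1   1   6  10   6   0   0  12   3  13  10   0  14  14  24  52]
 [ 15  26   7   0   8  12  11   3   8   7   9   3   1   0  10   8  16  24  28  73]
 [ 19  18   2   6  12   6  13   0   0   8   6   8  11   2  10  13  18  17  19  76]]
```

Run:
```python
from h import *
t,s=cam("top"),cam("scene")
L={}
for n,c,r in(("t",t,8),("s",s,8)):
    u,v=map(lambda x:int(round(x)),proj(c,W(0,-.06,.12))); im=c["img"][v-r:v+r+1,u-r:u+r+1].min(2)
    k,l,st,ce=cv2.connectedComponentsWithStats((im>146).astype(np.uint8),connectivity=4)
    i=l[r,r]; L[n]=ce[i]+[u-r,v-r]; print(n,L[n],st[i])
q,e=tri(t,L["t"],s,L["s"]); print("label",q,"miss",e,"tester mm",loc(q))
k=W(0,.072,.094)
a,b=onz(t,202,190.1,.094),onz(t,209,189.75,.094)
d=a-b; print("pointer ends loc",loc(a),loc(b))
a2,b2=onz(s,309.3,167.3,.094),onz(s,304.8,170.1,.094); print("scene",loc(a2),loc(b2))
for D in(loc(a)-loc(b),loc(a2)-loc(b2),loc(a)-[0,72,94]): print("angle", np.arctan2(D[1],-D[0]))
q,e=tri(t,(202,190.1),s,(309.3,167.3)); print("tip tri",loc(q),e)
for A in (.4,1.2,1.6): print(A,[proj(c,W(-.018*np.cos(A),.072+.018*np.sin(A),.094)) for c in(t,s)])
```

```text
t [262.96875  201.546875] [ 4  4  9  9 64]
s [245.5 183. ] [ 2  3 12  9 68]
label [0.54327936 0.0452199  0.12356299] miss 0.0014623089406528337 tester mm [  0.41634666 -59.62727043 123.56299412]
pointer ends loc [-6.14403641 92.96554604 94.        ] [-0.99635755 76.66669644 94.        ]
scene [-7.63287084 88.87987577 94.        ] [-4.56163481 76.60232997 94.        ]
angle 1.2648798685682432
angle 1.3256758834759161
angle 1.2857241600762321
tip tri [-7.01942246 90.94448583 94.15254761] 0.0042565803788056225
0.4 [(np.float64(206.35300556835813), np.float64(195.63499136611256)), (np.float64(303.0760372294879), np.float64(165.76772192983293))]
1.2 [(np.float64(203.61033961771335), np.float64(190.67783126389708)), (np.float64(309.51317630347836), np.float64(167.6824378825578))]
1.6 [(np.float64(203.91203694821803), np.float64(187.7889137063709)), (np.float64(311.6654830742613), np.float64(169.848891246607))]
```

Selector is at 1.2 (measured 1.26–1.33, the nearest click), so it needs −0.8 rad. The triangulated heights fit (relay top 123 against 120 mm, knob top 94 mm). First I turn the tool.

```bash
cat > go.py <<'E'
# usage: go.py x y z yawdeg(of tool y axis) [lean rad]: prints remaining shift (tool axes, units) and turn (units)
import sys
from h import *
a=list(map(float,sys.argv[1:])); o=telemetry.get_obs(); T=R.from_quat(o["tool_rot"])
ya=np.radians(a[3]); y=np.array([np.cos(ya),np.sin(ya),0]); z=np.array([0,0,-1.])
G=R.from_matrix(np.c_[np.cross(y,z),y,z])
if len(a)>4: G=G*R.from_rotvec([a[4],0,0])
print("shift u",np.round(T.inv().apply(np.array(a[:3])-o["eef_pos"])/.3,4),"turn u",np.round((T.inv()*G).as_rotvec()/(2*np.pi),4))
print("t",round(o["clock"],2),"pos",o["eef_pos"].round(4),"F",o["ft_force"].round(1),"w",round(o["grip_width"],4),"g",round(o["grasp_force"],1),"j6",o["joint_pos"].round(2))
E
python3 go.py .5796 .1717 .2 5.06
python3 -m inch '[[[0,0,0.0195],[0,0,0],-1],[[0,0,0.0195],[0,0,0],-1],[[0,0,0.0195],[0,0,0],-1],[[0,0,0.0195],[0,0,0],-1],[[0,0,0.0195],[0,0,0],-1],[[0,0,0.0195],[0,0,0],-1],[[0,0,0.0195],[0,0,0],-1],[[0,0,0.0195],[0,0,0],-1],[[0,0,0.0195],[0,0,0],-1],[[0,0,0],[0,0,0],-1]]'
python3 go.py .5796 .1717 .2 5.06
```

```text
shift u [-1.5933 -0.4331  0.1042] turn u [-0.      0.      0.1769]
t 0.5 pos [0.1812 0.466  0.2313] F [-0.4 -0.8  0.2] w 0.0855 g 0.0 j6 [1.2  0.24 0.   1.34 0.   1.57]
clock: 1.33
eef_pos: [0.1812, 0.466, 0.2313]
tool_rot: [0.673, 0.74, 0.0, -0.0]
ft_force: [1.1, -0.7, 0.2]
grip_width: 0.0852
grasp_force: 0.0
shift u [-1.1031  1.2286  0.1044] turn u [ 0.     -0.      0.0011]
t 1.33 pos [0.1812 0.466  0.2313] F [ 1.1 -0.7  0.2] w 0.0852 g 0.0 j6 [1.2  0.24 0.   1.34 0.   2.68]
```

```bash
python3 -m inch '[[[0,0,0],[-0.08,0.088,0],-1],[[0,0,0],[-0.08,0.088,0],-1],[[0,0,0],[-0.08,0.088,0],-1],[[0,0,0],[-0.08,0.088,0],-1],[[0,0,0],[-0.08,0.088,0],-1],[[0,0,0],[-0.08,0.088,0],-1],[[0,0,0],[-0.08,0.088,0],-1],[[0,0,0],[-0.08,0.088,0],-1],[[0,0,0],[-0.08,0.088,0],-1],[[0,0,0],[-0.08,0.088,0],-1]]' >/dev/null
python3 -m inch '[[[0,0,0.0011],[-0.08,0.088,0],-1],[[0,0,0],[-0.08,0.088,0],-1],[[0,0,0],[-0.08,0.088,0],-1],[[0,0,0],[0,0,0],-1],[[0,0,0],[0,0,0],-1]]' >/dev/null
python3 go.py .5796 .1717 .15 5.06
```

```text
shift u [-0.0582  0.0813  0.2683] turn u [-0.0002  0.      0.0002]
t 2.58 pos [0.5538 0.1869 0.2305] F [-0.1  0.3 -0.1] w 0.0852 g 0.0 j6 [0.33 0.41 0.25 1.4  0.   1.81]
```

```bash
python3 -m inch '[[[0,0,0],[-0.058,0.081,0],-1],[[0,0,0],[0,0,0.088],-1],[[0,0,0],[0,0,0.088],-1],[[0,0,0],[0,0,0.088],-1],[[0,0,0],[0,0,0.088],-1],[[0,0,0],[0,0,0.088],-1],[[0,0,0],[0,0,0.088],-1],[[0,0,0],[0,0,0],-1],[[0,0,0],[0,0,0],-1]]' >/dev/null
python3 go.py .5796 .1717 .072 5.06
python3 - <<'E'
from h import *
s,t=cam("scene"),cam("top")
A=cv2.resize(s["img"][90:240,190:370],None,fx=3,fy=3);B=cv2.resize(t["img"][150:250,165:285],None,fx=2.1,fy=2.1)
o=np.zeros((450,800,3),np.uint8);o[:,:540]=A;o[:210,540:792]=B
cv2.imwrite("pics/k1.png",o[:,:,::-1])
E
```

```text
shift u [-0.0083  0.0102 -0.0006] turn u [-0.0007  0.0001  0.0008]
t 3.33 pos [0.5763 0.1739 0.0718] F [0.2 0.  1. ] w 0.0852 g 0.0 j6 [0.29 0.55 0.04 1.06 0.   1.77]
```

View pics/k1.png

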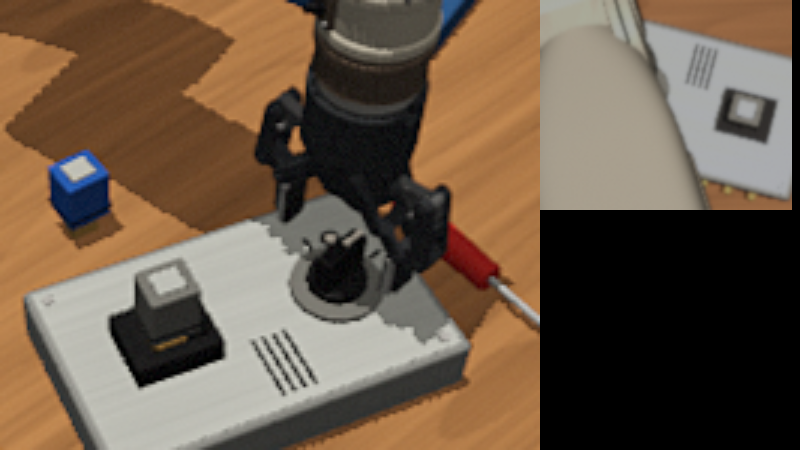

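The open fingers straddle the knob (panel 335,275). Next: a small correction, then close.

```bash
python3 -m inch '[[[0,0,0],[-0.008,0.01,0],-1],[[0,0,0],[0,0,0],0.3],[[0,0,0],[0,0,0],1],[[0,0,0],[0,0,0],1],[[0,0,0],[0,0,0],1],[[0,0,0],[0,0,0],1],[[0,0,0],[0,0,0],1],[[0,0,0],[0,0,0],1],[[0,0,0],[0,0,0],1],[[0,0,0],[0,0,0],1]]' >/dev/null
python3 go.py .5796 .1717 .072 5.06; python3 -c "
from h import *;print(telemetry.get_obs()['ft_torque'])"
```

```text
shift u [0.0028 0.0009 0.0036] turn u [-0.0007  0.      0.0004]
t 4.27 pos [0.5794 0.1708 0.0731] F [-6.  -0.7  6.5] w 0.0125 g 60.1 j6 [0.29 0.55 0.05 1.07 0.   1.77]
[-0.21309852  1.13255435  0.0528114 ]
```

```bash
python3 -m inch '[[[0,0,-0.016],[0,0,0],1],[[0,0,-0.016],[0,0,0],1],[[0,0,-0.016],[0,0,0],1],[[0,0,-0.016],[0,0,0],1],[[0,0,-0.016],[0,0,0],1],[[0,0,-0.016],[0,0,0],1],[[0,0,-0.016],[0,0,0],1],[[0,0,-0.016],[0,0,0],1],[[0,0,0],[0,0,0],1],[[0,0,0],[0,0,0],1]]' >/dev/null
python3 go.py .5796 .1717 .072 50.9; python3 -c "
from h import *;print(telemetry.get_obs()['ft_torque'])"
python3 -m inch '[[[0,0,0],[0,0,0],-1],[[0,0,0],[0,0,0],-1],[[0,0,0],[0,0,0],-1],[[0,0,0],[0,0,0],-1],[[0,0,0],[0,0,0],-1],[[0,0,0],[0,0,0],-1],[[0,0,0],[0,0,0],-1],[[0,0,0],[0,0,0],-1]]'
python3 go.py .5428 .045 .2 73.8
```

```text
shift u [0.002  0.0008 0.0037] turn u [-0.0003 -0.0004  0.0009]
t 5.1 pos [0.5799 0.1711 0.0731] F [-5.3 -0.4  4.8] w 0.0127 g 60.0 j6 [0.29 0.55 0.05 1.07 0.   0.96]
[-0.04553008  0.97843036 -0.02817399]
clock: 5.77
eef_pos: [0.5818, 0.1712, 0.0729]
tool_rot: [0.332, 0.943, 0.0, 0.0]
ft_force: [0.4, 0.3, -0.9]
grip_width: 0.0855
grasp_force: 0.0
shift u [-0.1619 -0.4094 -0.4238] turn u [ 0.      0.     -0.0626]
t 5.77 pos [0.5818 0.1712 0.0729] F [ 0.4  0.3 -0.9] w 0.0855 g 0.0 j6 [0.29 0.56 0.05 1.07 0.   0.96]
```

```bash
python3 -m inch '[[[0,0,0],[0,0,-0.1],-1],[[0,0,0],[0,0,-0.11],-1],[[0,0,0],[0,0,-0.11],-1],[[0,0,0],[0,0,-0.1],-1],[[0,0,-0.0156],[0,0,0],-1],[[0,0,-0.0156],[0,0,0],-1],[[0,0,-0.0156],[0,0,0],-1],[[0,0,-0.0156],[0,0,0],-1],[[0,0,0],[0,0,0],-1],[[0,0,0],[0,0,0],-1]]' >/dev/null
python3 go.py .543 .045 .2 73.8
```

```text
shift u [ 0.0049 -0.4399 -0.0038] turn u [-0.     -0.     -0.0006]
t 6.6 pos [0.5817 0.1712 0.1989] F [ 1.1  0.4 -0.4] w 0.0855 g 0.0 j6 [0.29 0.47 0.25 1.35 0.   0.57]
```

```bash
python3 -m inch '[[[0,0,0],[0.005,-0.11,0],-1],[[0,0,0],[0,-0.11,0],-1],[[0,0,0],[0,-0.11,0],-1],[[0,0,0],[0,-0.11,0],-1],[[0,0,0],[0,0,0],-1],[[0,0,0],[0,0,0],-1],[[0,0,0],[0,0,0],-1]]' >/dev/null
python3 go.py .543 .045 .087 73.8
python3 - <<'E'
from h import *
t=cam("top"); s=cam("scene")
A=cv2.resize(s["img"][90:240,190:370],None,fx=3,fy=3);B=cv2.resize(t["img"][160:220,175:235],None,fx=4,fy=4)
o=np.zeros((450,800,3),np.uint8);o[:,:540]=A;o[:240,540:780]=B
cv2.imwrite("pics/k2.png",o[:,:,::-1])
E
```

```text
shift u [ 0.0021 -0.0007  0.3737] turn u [ 0.0001  0.0001 -0.0005]
t 7.18 pos [0.5436 0.045  0.1991] F [0.7 0.  0.5] w 0.0855 g 0.0 j6 [0.08 0.35 0.06 1.29 0.   0.37]
```

View pics/k2.png

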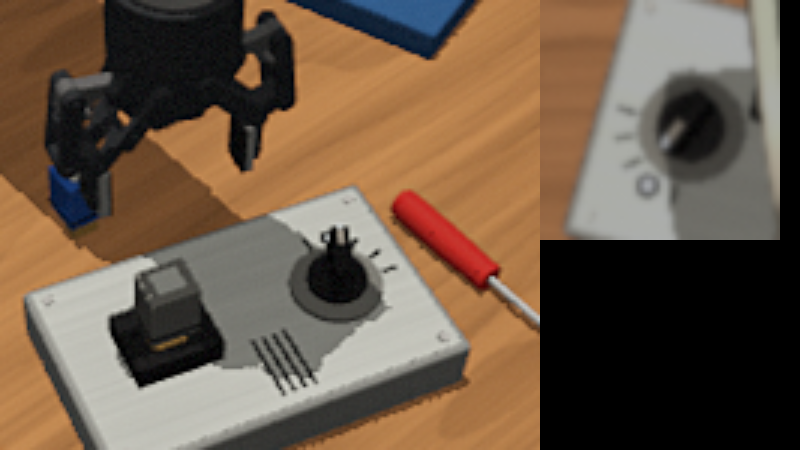

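The selector pointer (right panel 665,148 from centre 690,125) points at the ring, so it is off. Now down onto the relay, then grip.

```bash
python3 -m inch '[[[0,0,0],[0.002,0,0.09],-1],[[0,0,0],[0,0,0.09],-1],[[0,0,0],[0,0,0.09],-1],[[0,0,0],[0,0,0.09],-1],[[0,0,0],[0,0,0.012],-1],[[0,0,0],[0,0,0],-1],[[0,0,0],[0,0,0],-1]]'
python3 go.py .543 .045 .087 73.8
python3 -m inch '[[[0,0,0],[0,0,0],0],[[0,0,0],[0,0,0],0.5],[[0,0,0],[0,0,0],1],[[0,0,0],[0,0,0],1],[[0,0,0],[0,0,0],1],[[0,0,0],[0,0,0],1],[[0,0,0],[0,0,0],1],[[0,0,0],[0,0,0],1]]'
python3 go.py .543 .045 .087 73.8
```

```text
clock: 7.87
eef_pos: [0.5435, 0.0459, 0.0881]
tool_rot: [0.141, 0.99, 0.0, 0.0]
ft_force: [0.9, -1.3, 0.8]
grip_width: 0.0853
grasp_force: 0.0
shift u [ 0.0009 -0.0032  0.0037] turn u [ 0.0001  0.0001 -0.0001]
t 7.87 pos [0.5435 0.0459 0.0881] F [ 0.9 -1.3  0.8] w 0.0853 g 0.0 j6 [ 0.08  0.43 -0.11  1.03  0.    0.37]
clock: 8.53
eef_pos: [0.5435, 0.0448, 0.0886]
tool_rot: [0.142, 0.99, 0.0, 0.001]
ft_force: [-0.4, -1.2, 6.1]
grip_width: 0.0353
grasp_force: 61.4
shift u [0.0018 0.0003 0.0052] turn u [ 0.0001  0.0004 -0.0003]
t 8.53 pos [0.5435 0.0448 0.0886] F [-0.4 -1.2  6.1] w 0.0353 g 61.4 j6 [ 0.08  0.43 -0.11  1.02 -0.    0.37]
```

```bash
python3 -m inch '[[[0.0064,0,0],[0,0.0046,-0.0012],1],[[0.0064,0,0],[0,0.0046,-0.0012],1],[[0.0064,0,0],[0,0.0046,-0.0012],1],[[0,0,0],[0,0,0],1]]' | grep -v clock
python3 go.py .5436 .0449 .0886 73.8
```

```text
eef_pos: [0.5446, 0.0487, 0.0892]
tool_rot: [0.141, 0.988, -0.062, -0.008]
ft_force: [-0.9, -3.6, 6.8]
grip_width: 0.0352
grasp_force: 62.5
shift u [-0.0005 -0.0127  0.0037] turn u [-0.0198  0.0003 -0.0001]
t 8.87 pos [0.5446 0.0487 0.0892] F [-0.9 -3.6  6.8] w 0.0352 g 62.5 j6 [ 0.15  0.47 -0.05  1.1  -0.11  0.44]
```

```bash
python3 -m inch '[[[-0.0064,0,0],[0,-0.0046,0],1],[[-0.0064,0,0],[0,-0.0046,-0.001],1],[[-0.0064,0,0],[0,-0.0046,-0.001],1],[[-0.0064,0,0],[0,-0.0046,-0.001],1],[[-0.0064,0,0],[0,-0.0046,-0.001],1],[[-0.0064,0,0],[0,-0.0046,-0.001],1],[[0,0,0],[0,0,0],1]]' | grep -v clock
python3 go.py .5436 .0449 .0886 73.8
python3 - <<'E'
from h import *
s=cam("scene")
A=cv2.resize(s["img"][140:240,190:310],None,fx=4,fy=4,interpolation=cv2.INTER_CUBIC)
cv2.imwrite("pics/r1.png",A[:,:,::-1])
E
```

```text
eef_pos: [0.5418, 0.0418, 0.0895]
tool_rot: [0.142, 0.988, 0.062, 0.009]
ft_force: [4.0, 4.6, -5.6]
grip_width: 0.0351
grasp_force: 61.5
shift u [-0.0029  0.0112  0.0045] turn u [ 0.0201 -0.     -0.0004]
t 9.45 pos [0.5418 0.0418 0.0895] F [ 4.   4.6 -5.6] w 0.0351 g 61.5 j6 [ 0.01  0.4  -0.16  0.97  0.12  0.3 ]
```

View pics/r1.png

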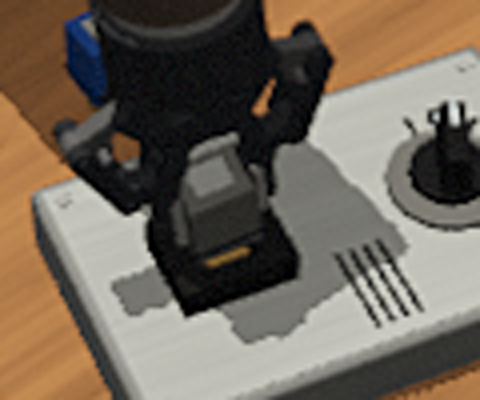

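The relay leans with the gripper (crop 220,210), the socket is seated, and the pull is about 6 N. I'll keep rocking, watching the force.

```bash
python3 -m inch '[[[0.0064,0,0],[0,0.0046,0],1],[[0.0064,0,0],[0,0.0046,-0.001],1],[[0.0064,0,0],[0,0.0046,-0.001],1],[[0.0064,0,0],[0,0.0046,-0.001],1],[[0.0064,0,0],[0,0.0046,-0.001],1],[[0.0064,0,0],[0,0.0046,-0.001],1],[[0,0,0],[0,0,0],1]]' | egrep "eef|force"
python3 go.py .5436 .0449 .0886 73.8
python3 -m inch '[[[-0.0064,0,0],[0,-0.0046,0],1],[[-0.0064,0,0],[0,-0.0046,-0.001],1],[[-0.0064,0,0],[0,-0.0046,-0.001],1],[[-0.0064,0,0],[0,-0.0046,-0.001],1],[[-0.0064,0,0],[0,-0.0046,-0.001],1],[[-0.0064,0,0],[0,-0.0046,-0.001],1],[[0,0,0],[0,0,0],1]]' | egrep "eef|force"
python3 go.py .5436 .0449 .0886 73.8
```

```text
eef_pos: [0.5434, 0.0489, 0.0901]
ft_force: [1.8, -4.0, -6.2]
grasp_force: 62.4
shift u [-0.0044 -0.0119  0.0064] turn u [-0.02   -0.0002  0.    ]
t 10.08 pos [0.5434 0.0489 0.0901] F [ 1.8 -4.  -6.2] w 0.035 g 62.4 j6 [ 0.15  0.47 -0.05  1.1  -0.11  0.44]
eef_pos: [0.541, 0.0414, 0.0914]
ft_force: [5.2, 5.4, -14.2]
grasp_force: 62.3
shift u [-0.0052  0.0123  0.0111] turn u [ 0.0201 -0.0003 -0.0004]
t 10.67 pos [0.541  0.0414 0.0914] F [  5.2   5.4 -14.2] w 0.0354 g 62.3 j6 [ 0.01  0.4  -0.16  0.98  0.12  0.3 ]
```

```bash
python3 -m inch '[[[0.0064,0,0],[-0.002,0.0046,0],1],[[0.0064,0,0],[-0.002,0.0046,-0.0005],1],[[0.0064,0,0],[0,0.0046,-0.0005],1],[[0.0064,0,0],[0,0.0046,-0.0005],1],[[0.0064,0,0],[0,0.0046,-0.0005],1],[[0.0064,0,0],[0,0.0046,-0.0005],1],[[0,0,0],[0,0,0],1]]' | egrep "eef|force"
python3 go.py .5436 .0449 .0886 73.8
python3 -m inch '[[[-0.0064,0,0],[0,-0.0046,0],1],[[-0.0064,0,0],[0,-0.0046,-0.0005],1],[[-0.0064,0,0],[0,-0.0046,-0.0005],1],[[-0.0064,0,0],[0,-0.0046,-0.0005],1],[[-0.0064,0,0],[0,-0.0046,-0.0005],1],[[-0.0064,0,0],[0,-0.0046,-0.0005],1],[[0,0,0],[0,0,0],1]]' | egrep "eef|force"
python3 go.py .5436 .0449 .0886 73.8
```

```text
eef_pos: [0.5439, 0.0487, 0.0925]
ft_force: [0.2, -4.3, -7.8]
grasp_force: 64.0
shift u [-0.0025 -0.0107  0.0144] turn u [-0.0197 -0.0005  0.    ]
t 11.25 pos [0.5439 0.0487 0.0925] F [ 0.2 -4.3 -7.8] w 0.0353 g 64.0 j6 [ 0.15  0.47 -0.05  1.11 -0.11  0.44]
eef_pos: [0.5415, 0.0408, 0.0938]
ft_force: [3.0, 4.5, -14.8]
grasp_force: 63.4
shift u [-0.0029  0.0129  0.019 ] turn u [ 0.02   -0.0004 -0.0005]
t 11.83 pos [0.5415 0.0408 0.0938] F [  3.    4.5 -14.8] w 0.0349 g 63.4 j6 [ 0.01  0.4  -0.16  0.98  0.12  0.3 ]
```

```bash
python3 -m inch '[[[0.0064,0,0],[-0.001,0.0046,0],1],[[0.0064,0,0],[-0.001,0.0046,-0.0005],1],[[0.0064,0,0],[0,0.0046,-0.0005],1],[[0.0064,0,0],[0,0.0046,-0.0005],1],[[0.0064,0,0],[0,0.0046,-0.0005],1],[[0.0064,0,0],[0,0.0046,-0.0005],1],[[0,0,0],[0,0,0],1]]' | egrep "eef|ft_force"
python3 -m inch '[[[-0.0064,0,0],[0,-0.0046,0],1],[[-0.0064,0,0],[0,-0.0046,-0.0005],1],[[-0.0064,0,0],[0,-0.0046,-0.0005],1],[[-0.0064,0,0],[0,-0.0046,-0.0005],1],[[-0.0064,0,0],[0,-0.0046,-0.0005],1],[[-0.0064,0,0],[0,-0.0046,-0.0005],1],[[0,0,0],[0,0,0],1]]' | egrep "eef|ft_force"
python3 go.py .5436 .0449 .0886 73.8
python3 - <<'E'
from h import *
s=cam("scene")
A=cv2.resize(s["img"][140:240,190:310],None,fx=4,fy=4,interpolation=cv2.INTER_CUBIC)
cv2.imwrite("pics/r2.png",A[:,:,::-1])
E
```

```text
eef_pos: [0.5445, 0.0486, 0.0949]
ft_force: [-1.1, -3.9, -7.4]
eef_pos: [0.542, 0.0403, 0.0961]
ft_force: [1.1, 4.8, -12.5]
shift u [-0.0008  0.0131  0.0267] turn u [ 0.0198 -0.0004 -0.0005]
t 13.0 pos [0.542  0.0403 0.0961] F [  1.1   4.8 -12.5] w 0.0351 g 63.9 j6 [ 0.01  0.4  -0.15  0.99  0.12  0.3 ]
```

View pics/r2.png

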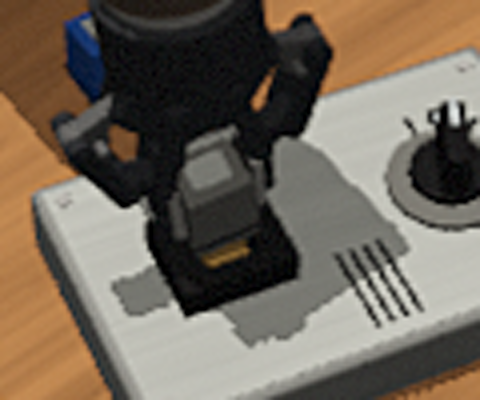

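More brass shows (crop 225,250) and the socket is still seated, so the relay is creeping up without slipping. I continue.

```bash
python3 -m inch '[[[0.0064,0,0],[0,0.0046,0],1],[[0.0064,0,0],[0,0.0046,-0.0005],1],[[0.0064,0,0],[0,0.0046,-0.0005],1],[[0.0064,0,0],[0,0.0046,-0.0005],1],[[0.0064,0,0],[0,0.0046,-0.0005],1],[[0.0064,0,0],[0,0.0046,-0.0005],1],[[0,0,0],[0,0,0],1]]' | egrep "eef|ft_force"
python3 -m inch '[[[-0.0064,0,0],[0,-0.0046,0],1],[[-0.0064,0,0],[0,-0.0046,-0.0005],1],[[-0.0064,0,0],[0,-0.0046,-0.0005],1],[[-0.0064,0,0],[0,-0.0046,-0.0005],1],[[-0.0064,0,0],[0,-0.0046,-0.0005],1],[[-0.0064,0,0],[0,-0.0046,-0.0005],1],[[0,0,0],[0,0,0],1]]' | egrep "eef|ft_force"
python3 -m inch '[[[0.0064,0,0],[0,0.0046,0],1],[[0.0064,0,0],[0,0.0046,-0.0005],1],[[0.0064,0,0],[0,0.0046,-0.0005],1],[[0.0064,0,0],[0,0.0046,-0.0005],1],[[0.0064,0,0],[0,0.0046,-0.0005],1],[[0.0064,0,0],[0,0.0046,-0.0005],1],[[0,0,0],[0,0,0],1]]' | egrep "eef|ft_force"
python3 -m inch '[[[-0.0064,0,0],[0,-0.0046,0],1],[[-0.0064,0,0],[0,-0.0046,-0.0005],1],[[-0.0064,0,0],[0,-0.0046,-0.0005],1],[[-0.0064,0,0],[0,-0.0046,-0.0005],1],[[-0.0064,0,0],[0,-0.0046,-0.0005],1],[[-0.0064,0,0],[0,-0.0046,-0.0005],1],[[0,0,0],[0,0,0],1]]' | egrep "eef|ft_force"
python3 go.py .5436 .0449 .0886 73.8
```

```text
eef_pos: [0.5449, 0.0487, 0.0973]
ft_force: [-1.8, -4.1, -6.2]
eef_pos: [0.5434, 0.0392, 0.0999]
ft_force: [0.5, -0.4, -2.3]
eef_pos: [0.548, 0.0508, 0.1013]
ft_force: [1.0, -0.4, -1.8]
eef_pos: [0.5439, 0.039, 0.1018]
ft_force: [0.3, 0.5, -0.4]
shift u [0.0066 0.0131 0.0459] turn u [ 0.0194  0.0005 -0.0006]
t 15.38 pos [0.5439 0.039  0.1018] F [ 0.3  0.5 -0.4] w 0.0353 g 65.6 j6 [ 0.01  0.39 -0.14  1.    0.12  0.3 ]
```

The jaws have let go (pull near 0). Next: upright, then lift.

```bash
python3 -m inch '[[[0.0064,0,0],[0.002,0.0046,0],1],[[0.0064,0,0],[0.002,0.0046,0],1],[[0.0066,0,0],[0.002,0.0046,0],1],[[0,0,0],[0,0,-0.02],1],[[0,0,0],[0,0,-0.02],1],[[0,0,0],[0,0,-0.02],1],[[0,0,0],[0,0,-0.015],1],[[0,0,0],[0,0,0],1],[[0,0,0],[0,0,0],1],[[0,0,0],[0,0,0],1]]' | egrep "eef|ft_force"
python3 go.py .5436 .0449 .125 73.8
python3 - <<'E'
from h import *
s,t=cam("scene"),cam("top")
A=cv2.resize(s["img"][120:240,190:330],None,fx=4,fy=4,interpolation=cv2.INTER_CUBIC);B=cv2.resize(t["img"][160:220,175:235],None,fx=4,fy=4)
o=np.zeros((480,800,3),np.uint8);o[:,:560]=A;o[:240,560:]=B
cv2.imwrite("pics/f.png",o[:,:,::-1])
E
```

```text
eef_pos: [0.5426, 0.0448, 0.1234]
ft_force: [-0.6, -0.2, -1.2]
shift u [-0.003   0.0013 -0.0054] turn u [-0.0002  0.     -0.0003]
t 16.22 pos [0.5426 0.0448 0.1234] F [-0.6 -0.2 -1.2] w 0.0352 g 65.6 j6 [ 0.08  0.4  -0.07  1.11 -0.    0.37]
```

View pics/f.png

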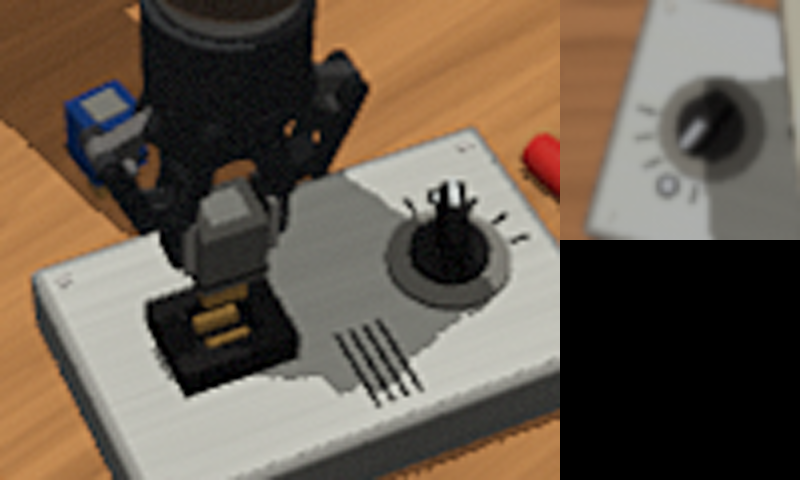

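The relay (230,240) is held upright about 19 mm above the empty, seated socket, and the knob points at the ring. The pull reads −1.2 N, which is just the relay's weight. Handing in.

```bash
python3 -c "
from workcell import workorder;print(workorder.job_done())"
```

```text
the job is handed in; nothing more can be done
None
```

The job is handed in: the selector is at off, and the relay was rocked free with a measured pull of about 15 N at most. It is held still and upright about 19 mm above the seated socket; the hand-in gave no verdict.

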